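# Tip a kit case out of the row

### The job

Three slim plywood kit cases stand tightly side by side in the white rack. Take out the one whose grip is a straight bar, not a round knob: tip it outward by its top, over the rack's sloping front, until its back is clear of the ledge, then lift it out and stand it upright in the middle of the cork mat. Set it down rather than dropping it, and leave the other two cases standing in their places.

Things in the scene. Friction and masses are not known exactly. Their poses are not given: they have to be found in the camera images.
- bar_case_mid (a point): Loose plywood case in a fixed white rack, 2 mm from its neighbours, 110 mm deep (x), 56 wide (y), 110 tall (z), 0.25 to 0.5 kg. Point: centre of the box, 55 above its underside. x points to the rack's back, -x out over its front. Bar grip on top: 32 (x) by 14 (y), 35 tall, centred at x = -30, y = 0, from z = 55 to 90. It tips out about its lower front edge (x = -55, z = -55), 25 degrees at most.
- knob_case_a_mid (a point): Plywood case of the same size with a round knob (26 mm across, 35 tall) as grip; bystander. Point: centre of the box. Behind the row's top the rack has a ledge, alike for all three cases: in each case's starting frame from x = 40 to 66 mm, z = 73 to 79, so 18 above the last 15 mm of the box. A straight lift is blocked; tipped 10 degrees or more, the upper back edge is clear, and the lower one once lifted and drawn outward.
- knob_case_b_mid (a point): Plywood case of the same size with a round knob (26 mm across, 35 tall) as grip; bystander. Point: centre of the box. The rack's front is alike for all three: a lip that slopes outward, 25 degrees from upright, from x = -56.5, z = -55 mm (the rack's floor, 8 above the counter) to its top edge at x = -80, z = -15. Nothing stands higher in front of the cases. Low end walls close the row.
- mat_mid (a point): Cork mat, 220 x 220 x 6 mm, fixed flat on the dark counter. The point is the centre of its upper face, 6 mm above the counter; its x and y run along its edges.
Not all that is in view belongs to the job. Leave any turquoise or yellow look-alike of the part that bears bar_case_mid alone.

How it is judged:
By the outcome, as a careful person would: the job done as asked, in the order asked, and still so for the second after the job is handed in, with the robot touching nothing.
It also fails if it takes over 51 s, if anything falls off the work surface, if the arm or the gripper's body presses on something with over 40 N, if the wrist force passes 120 N, or if a joint passes its speed limit or range.

### The arm

A 7-joint arm with a two-finger parallel gripper is mounted at the origin on the work surface. World frame = base frame: x ahead of the robot, y to its left, z up, the work surface at z = 0. Lengths are in m, angles in rad, forces in N, time in s.
With the tool pointing down it reaches from about 0.4 to 0.85 m from the base axis. Payload 6.9 kg.
Tool frame: the origin (TCP) lies midway between the tips of the shut fingers; the grasp point (between the pads) lies behind it (ctrl.pinch_z is the z of the grasp point in the tool frame, in m); z points along the fingers, y is the direction in which the jaws open and shut (so a half turn about z gives the same grasp; the last joint's range is limited). The gripper opens to 85 mm and grips with 20 to 120 N. Pads are 22 mm wide; open, the fingers measure 114 mm over their backs; the gripper's body (76 mm by 85 mm) begins 54 mm behind the grasp point. The pads swing forward as they close: fully open they stand 13 mm farther back than shut.
Start: joints at [-1.185, 0.507, -0.238, 1.5, 0.126, 1.149, -0.155], TCP at [0.173, 0.601, 0.231] pointing down, gripper open.
Joint ranges: [-3.08, 3.08], [-0.24, 2.05], [-1.43, 1.35], [0, 2.5], [-1.52, 4.66], [0.17, 1.96], [-2.89, 2.89]. Speed limits (rad/s): [2.39, 2.39, 3.14, 3.14, 3.14, 3.14, 3.14].

### API

Orientations are given as a unit quaternion [w, x, y, z].
In Python, from station import ctrl, get_state, vision, ticket, models gives the robot as it stands. Calls block until the motion is done:
- ctrl.movep(position, orientation): joint-space move of the TCP to a pose.
- ctrl.movel(position, frame=None, max_speed=0.15): straight line of the TCP; frame=None keeps the orientation; max_speed is the mean speed in m/s.
- ctrl.set_joints(angles): joint-space move.
- ctrl.ungrasp() and ctrl.close_gripper(force=None): open the fingers fully, or close them until they stop; force is the grip in N (None keeps the last).
- ctrl.pause(seconds).
- ctrl.ik(position, orientation): joint angles nearest the present ones, or None.
- get_state(): the state.
- vision.grab_frame(name): name is "scene" or "top"; returns (picture, depth): 420x560x3 uint8, blue, green, red; 420x560 float32, m along the optical axis (not along the pixel's ray), 0 where there is no reading.
- vision.camera_info(name): a dict with "mtx" (3x3 intrinsics, pixels), "R" (3x3) and "t" (3): a world point X has camera coordinates R X + t. Camera axes: x right, y down, z forward; pixel columns grow to the right and rows downward; lengths in m; the calibration is good to about 2 mm. A picture is of the moment at which its call begins. camera_info takes no time and is no camera call.
A pose or a line that the arm cannot do raises ctrl.Unreachable and nothing moves.
- ticket.close_job(): hands the job in, once; it reports no verdict.
Trained networks look in the newest picture that a camera, given by its name, has taken for a name from the list of things; names that differ only in an ending like _2 or _b are one class to them, and where a whole thing is asked for, a point or a joint stands for the part that bears it (a point fixed in the world has none). Each returns a list of dicts, best first, with "p" (0 to 1); they miss things now and then, are a little off and sometimes report something else, mostly with a low value. They report only what shows in the picture. A call takes as long as a camera call. They do not tell look-alikes from the thing itself.
- models.recognise(camera, target): "point" ([column, row] in pixels, amid what is visible of it).
- models.masks_of(camera, target): "mask" (420x560 bool, what is visible of it) and "point" ([column, row] in pixels, amid what is visible of it).
The state is a dict: "time": time; "qpos": joint angles; "qd": joint speeds; "tau": joint torques, N m; "tcp_pos": TCP position; "eef_rot": TCP orientation; "contact_force": force on the tool from outside, world axes, zero at the start; "wrist_torque": the same for the moment, N m; "width": finger opening in m.
Only numpy, scipy, OpenCV 4.12 (cv2) and the standard library are available. Lean on these libraries where they do the work, as an engineer would, in place of code of your own. Each camera call takes 0.05 s, during which the arm holds its last target. There are 200 camera calls.

## Working session

There is one attempt and no reset: what is moved stays moved. The work goes in short steps, each a Python script; the robot and the scene stay as the last script left them, time stands still between calls to the robot, and variables do not carry over. Pictures are saved under pics/ and viewed, about 8 in all and at most 12, crops included, and the job is handed in when it is done.

```bash
ls; mkdir -p pics
python3 - <<'E'
from station import ctrl, get_state, vision, models
import cv2, numpy as np
for c in ("scene","top"):
    im,d=vision.grab_frame(c); cv2.imwrite(f"pics/{c}0.png",im); np.save(f"pics/{c}0.npy",d)
    K=vision.camera_info(c); print(c,K["mtx"].round(1).tolist(),K["R"].round(3).tolist(),K["t"].round(3).tolist())
    for n in ("bar_case_mid","knob_case_a_mid","mat_mid"):
        for r in models.recognise(c,n):
            u,v=map(int,r["point"]); z=d[v,u]
            X=K["R"].T@(np.linalg.inv(K["mtx"])@[u,v,1]*z-K["t"])
            print(n,round(r["p"],2),u,v,X.round(3))
s=get_state();print(s["time"],s["eef_rot"],s["width"],ctrl.pinch_z)
E
```

```text
pics
scene [[390.9, 0.0, 282.1], [0.0, 390.9, 209.0], [0.0, 0.0, 1.0]] [[0.866, 0.5, 0.015], [0.333, -0.553, -0.763], [-0.373, 0.666, -0.646]] [-0.424, -0.209, 1.281]
bar_case_mid 0.97 149 232 [ 0.385 -0.379  0.106]
bar_case_mid 0.68 261 225 [ 0.581 -0.251  0.117]
bar_case_mid 0.61 154 298 [ 0.506 -0.493  0.095]
bar_case_mid 0.6 238 330 [ 0.68  -0.477  0.11 ]
bar_case_mid 0.56 351 272 [ 0.789 -0.257  0.098]
knob_case_a_mid 0.68 246 251 [ 0.594 -0.327  0.115]
mat_mid 0.69 343 166 [0.585 0.207 0.004]
top [[522.8, 0.0, 285.4], [0.0, 522.8, 218.8], [0.0, 0.0, 1.0]] [[-0.037, -0.999, -0.005], [-0.977, 0.037, -0.211], [0.211, -0.003, -0.977]] [-0.078, 0.573, 1.139]
bar_case_mid 0.97 355 209 [ 0.565 -0.247  0.154]
bar_case_mid 0.9 399 314 [ 0.344 -0.331  0.113]
bar_case_mid 0.88 453 248 [ 0.48  -0.459  0.111]
bar_case_mid 0.73 436 178 [ 0.629 -0.428  0.145]
bar_case_mid 0.63 336 131 [ 0.758 -0.222  0.112]
knob_case_a_mid 0.88 377 205 [ 0.58  -0.301  0.118]
knob_case_a_mid 0.58 155 230 [0.565 0.213 0.011]
mat_mid 0.72 156 229 [0.568 0.211 0.008]
0.4 [-1.53303585e-05  1.39472567e-01  9.90225928e-01 -1.19732422e-04] 0.08529006449204031 -0.0187
```

View pics/top0.png

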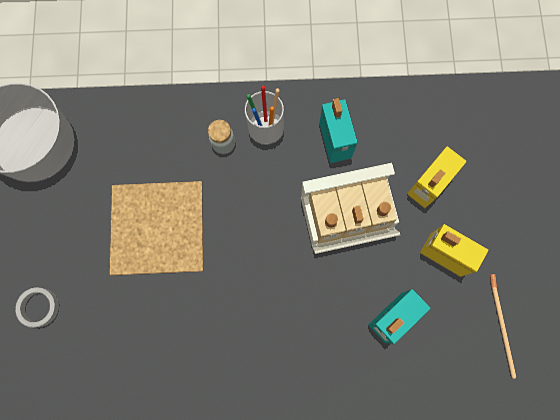

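View pics/scene0.png

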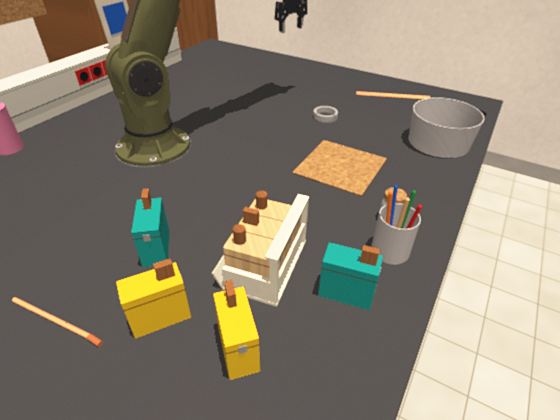

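The bar case is the middle one of the plywood row: its bar is at top (358,213), with the ledge on the far side and the open front toward the robot. The mat is at (156,229). The teal and yellow cases are decoys. Next I measure the row from the depth data.

```bash
cat > h.py <<'E'
from station import ctrl, get_state, vision, models, ticket
import cv2, numpy as np
from scipy.spatial.transform import Rotation as Rn
def cloud(c,d):
    K=vision.camera_info(c); v,u=np.mgrid[:420,:560]
    P=np.stack([u,v,np.ones_like(u)],-1)@np.linalg.inv(K["mtx"]).T*d[...,None]
    X=(P-K["t"])@K["R"]; X[d==0]=np.nan; return X
def proj(c,p):
    K=vision.camera_info(c); q=K["mtx"]@(K["R"]@np.array(p)+K["t"]); return q[:2]/q[2]
def rect(P):
    (c,s,a)=cv2.minAreaRect((P[:,:2]*1000).astype(np.float32)); return np.round(c,1),np.round(s,1),round(a,2)
E
python3 - <<'E'
from h import *
for c in ("top","scene"):
    im=cv2.imread(f"pics/{c}0.png"); d=np.load(f"pics/{c}0.npy"); X=cloud(c,d)
    x,y,z=X[...,0],X[...,1],X[...,2]
    roi=(x>.45)&(x<.72)&(y>-.36)&(y<-.12)
    hsv=cv2.cvtColor(im,cv2.COLOR_BGR2HSV); S=hsv[...,1]
    def comps(m,name,minn):
        n,l,st,_=cv2.connectedComponentsWithStats(m.astype(np.uint8),connectivity=4)
        for i in range(1,n):
            if st[i,4]>=minn:
                P=X[l==i]; print(c,name,st[i,4],rect(P),"med",np.median(P,0).round(4),"bbox",st[i,:4])
    comps(roi&(z>.146)&(z<.16)&(S>90),"grips",15)
    comps(roi&(z>.112)&(z<.124)&(S>40),"tops",60)
    comps(roi&(z>.13)&(z<.15)&(S<40),"ledge",60)
    comps((x>.4)&(x<.75)&(y>.05)&(y<.35)&(z>-.01)&(z<.015)&(S>80),"mat",500)
E
```

```text
top grips 117 (array([ 568.1, -310.4]), array([23.7, 24.6]), 84.75) med [ 0.5675 -0.3097  0.1527] bbox [379 201  12  12]
top grips 108 (array([ 557.5, -253.6]), array([32.6, 14.2]), 9.5) med [ 0.5567 -0.2534  0.1526] bbox [353 205  11  16]
top grips 118 (array([ 546.9, -196.2]), array([23.4, 24.4]), 81.49) med [ 0.5471 -0.196   0.1529] bbox [326 213  12  12]
top tops 2979 (array([ 582.2, -249.2]), array([101. , 172.6]), 10.22) med [ 0.5872 -0.2448  0.1181] bbox [310 176  87  60]
top ledge 1107 (array([ 639.7, -239.2]), array([ 27.5, 201.9]), 10.4) med [ 0.6386 -0.238   0.142 ] bbox [302 163  93  30]
top mat 8257 (array([573.5, 212.4]), array([221.8, 222.7]), 0.58) med [0.5698 0.2111 0.0064] bbox [110 181  93  94]
scene grips 90 (array([ 549.3, -197.7]), array([23.7, 27.5]), 31.24) med [ 0.5509 -0.2009  0.1513] bbox [256 191  12   9]
scene grips 104 (array([ 560.5, -256.2]), array([31.6, 16. ]), 13.27) med [ 0.5618 -0.2581  0.1514] bbox [243 207  17  10]
scene grips 113 (array([ 570.9, -313.6]), array([24.3, 23. ]), 40.79) med [ 0.5711 -0.3143  0.1515] bbox [233 225  13  10]
scene tops 1829 (array([ 582.5, -251.9]), array([ 97.6, 173.8]), 10.87) med [ 0.5891 -0.2684  0.1168] bbox [223 199  69  64]
scene ledge 804 (array([ 640.3, -240.2]), array([ 24.6, 199.2]), 10.22) med [ 0.6427 -0.2524  0.1409] bbox [266 195  43  65]
scene mat 3043 (array([572.7, 216.7]), array([227.9, 242.5]), 0.57) med [0.5811 0.1979 0.0041] bbox [292 140  95  56]
```

Bar centre is about (558, -254) mm with a yaw of 10.4°. The bar, tops and ledge agree with the sizes given. The open fingers would hit the knobs if the jaws opened along y, so I'll grip along the case's x axis. First I check IK for every pose.

```bash
cat >> h.py <<'E'
YAW=10.4; MAT=np.array([.573,.213]); MATYAW=0.6
C0=np.array([.5585,-.2545,.063])+np.r_[.030*np.cos(np.radians(YAW)),.030*np.sin(np.radians(YAW)),0]
G=np.array([-.030,0,.058])           # TCP in case frame when gripped
def tool(center,yaw,tilt=0,flip=1,g=G):
    R=Rn.from_euler("ZY",[yaw,-tilt],degrees=True)
    T=Rn.from_matrix(np.array([[0,flip,0],[flip,0,0],[0,0,-1.]]))
    q=(R*T).as_quat(); return center+R.apply(g), q[[3,0,1,2]]
PIV=np.array([-.055,0,-.055])
def tipped(th,out=(0,0)):           # case centre after tipping th deg and moving (x,z) in case-start frame
    R0=Rn.from_euler("Z",YAW,degrees=True); R=Rn.from_euler("ZY",[YAW,-th],degrees=True)
    return C0+R0.apply(PIV)-R.apply(PIV)+R0.apply([out[0],0,out[1]])
E
python3 - <<'E'
from h import *
print("C0",C0)
mc=np.r_[MAT,.061]
for f in (1,-1):
    for n,p in dict(hover=tool(C0+[0,0,.1],YAW,0,f),grasp=tool(C0,YAW,0,f),tip=tool(tipped(17),YAW,17,f),
        out=tool(tipped(17,(-.045,.12)),YAW,17,f), out2=tool(tipped(17,(-.065,.15)),YAW,17,f),mup=tool(mc+[0,0,.1],MATYAW,0,f),mat=tool(mc,MATYAW,0,f)).items():
        q=ctrl.ik(*p); print(f,n,p[0].round(3),None if q is None else np.round(q,2))
E
```

```text
C0 [ 0.58800714 -0.24908443  0.063     ]
1 hover [ 0.558 -0.254  0.221] [-0.08  0.61  0.82  1.56 -0.47  1.18  1.01]
1 grasp [ 0.558 -0.254  0.121] [-0.01  0.68  0.69  1.69 -0.51  0.96  1.05]
1 tip [ 0.525 -0.261  0.123] [ 0.14  0.54  0.59  1.98 -0.87  0.68  1.51]
1 out [ 0.481 -0.269  0.243] [-0.12  0.45  1.07  1.9  -0.79  1.01  1.49]
1 out2 [ 0.461 -0.272  0.273] [ 0.2   0.26  0.56  1.87 -0.47  0.92  1.18]
1 mup [0.543 0.213 0.219] [-0.53  0.45  0.18  1.64 -0.09  1.06 -0.32]
1 mat [0.543 0.213 0.119] [-0.52  0.56  0.16  1.77 -0.12  0.83 -0.29]
-1 hover [ 0.558 -0.254  0.221] [-0.2   0.74  1.15  1.56 -0.69  1.3  -1.92]
-1 grasp [ 0.558 -0.254  0.121] [-0.2   0.87  1.15  1.69 -0.86  1.17 -1.77]
-1 tip [ 0.525 -0.261  0.123] [-0.05  0.65  0.95  1.98 -1.09  0.88 -1.43]
-1 out [ 0.481 -0.269  0.243] [-0.16  0.48  1.15  1.9  -0.84  1.06 -1.6 ]
-1 out2 [ 0.461 -0.272  0.273] [-0.17  0.41  1.15  1.87 -0.74  1.08 -1.67]
-1 mup [0.543 0.213 0.219] [-0.04  0.49 -0.6   1.63  0.3   1.11  2.44]
-1 mat [0.543 0.213 0.119] [-0.03  0.61 -0.61  1.76  0.43  0.91  2.32]
```

Run:
```python
from h import *
ctrl.movep(*tool(C0+[0,0,.1],YAW)); s=get_state(); print(s["time"],s["qpos"],s["tcp_pos"])
ctrl.movel(tool(C0+[0,0,.045],YAW)[0])
s=get_state(); print(s["time"],s["tcp_pos"],s["contact_force"])
im,d=vision.grab_frame("scene"); cv2.imwrite("pics/s1.png",cv2.resize(im[120:300,150:390],None,fx=3,fy=3))
```

```text
3.675 [-0.07991876  0.61109779  0.81922978  1.55613237 -0.47061805  1.18172854
  1.01362203] [ 0.55896749 -0.25352753  0.22084368]
4.1917 [ 0.55865979 -0.25459477  0.16633349] [ 0.4610071  -0.01519617 -0.12837154]
```

View pics/s1.png

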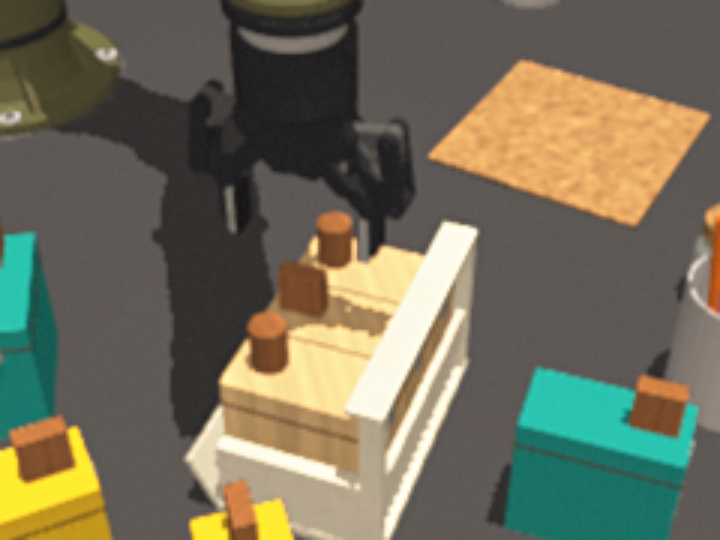

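The open fingers straddle the bar (crop 303,288) along the case's depth, clear of both knobs and the ledge. Now I descend and grip.

Run:
```python
from h import *
def st(n): s=get_state(); print(n,round(s["time"],2),s["tcp_pos"].round(4),np.round(s["contact_force"],1),np.round(s["wrist_torque"],2),round(s["width"],4))
p,q=tool(C0,YAW)
ctrl.movel(p,q,max_speed=.06); st("down")
ctrl.close_gripper(70); st("grip"); ctrl.pause(.2); st("settled"); s=get_state(); print(Rn.from_quat(s["eef_rot"][[1,2,3,0]]).as_matrix().round(3).tolist(), q)
```

```text
down 5.14 [ 0.5586 -0.2547  0.1212] [ 0.2 -0.3  0.3] [-0.03  0.    0.04] 0.0851
grip 5.68 [ 0.5583 -0.2546  0.1211] [-1.2 -0.4  1.1] [0.03 0.12 0.03] 0.0309
settled 5.88 [ 0.5584 -0.2546  0.1212] [-1.6 -0.7  2.1] [0.07 0.33 0.05] 0.0311
[[-0.18, 0.984, -0.0], [0.984, 0.18, -0.0], [-0.0, -0.0, -1.0]] [0.         0.6401097  0.76828352 0.        ]
```

Run:
```python
from h import *
def st(n): s=get_state(); print(n,round(s["time"],2),s["tcp_pos"].round(4),np.round(s["contact_force"],1),np.round(s["wrist_torque"],2),round(s["width"],4))
for th in (3,6,9,12,15,18):
    p,q=tool(tipped(th),YAW,th); ctrl.movel(p,q,max_speed=.02); st(th)
im,d=vision.grab_frame("scene"); cv2.imwrite("pics/s2.png",cv2.resize(im[120:300,150:390],None,fx=3,fy=3))
```

```text
3 6.33 [ 0.5525 -0.2553  0.1219] [ 0.7 -0.  -2.8] [-0.04  0.13  0.  ] 0.031
6 6.78 [ 0.5469 -0.2565  0.123 ] [ 0.8  0.4 -3. ] [-0.06  0.29  0.06] 0.0312
9 7.23 [ 0.5409 -0.2577  0.1236] [ 0.5 -0.2 -3.1] [-0.13  0.36  0.03] 0.0307
12 7.68 [ 0.5351 -0.2588  0.1238] [ 0.2  0.2 -3.1] [-0.08  0.44 -0.01] 0.0311
15 8.13 [ 0.5292 -0.2599  0.1237] [ 0.6 -0.5 -3.4] [-0.14  0.51 -0.  ] 0.0309
18 8.58 [ 0.5233 -0.261   0.1233] [-0.3  0.3 -3.6] [-0.13  0.65 -0.04] 0.0309
```

View pics/s2.png

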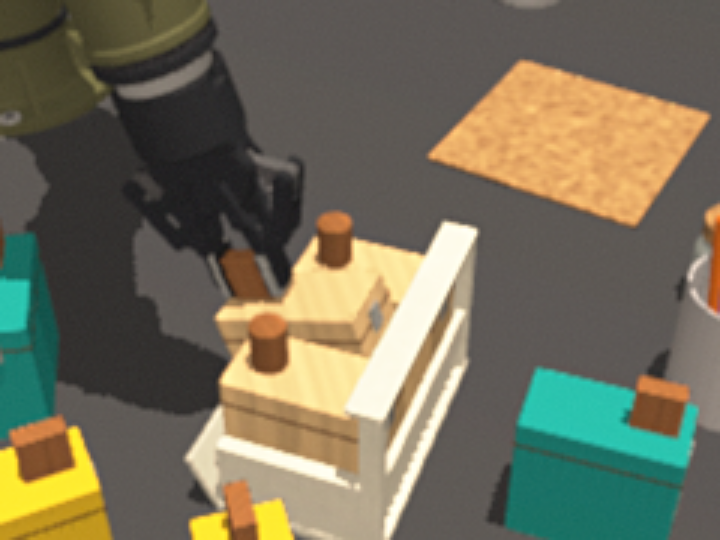

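The case is tipped 18°, its back edge (crop 375,300) clear of the ledge, and the neighbours have not moved. Now I lift along the slope.

Run:
```python
from h import *
def st(n): s=get_state(); print(n,round(s["time"],2),s["tcp_pos"].round(4),np.round(s["contact_force"],1),np.round(s["wrist_torque"],2),round(s["width"],4))
for o,v in (((-.015,.04),.04),((-.047,.13),.08),((-.06,.175),.1)):
    p,q=tool(tipped(18,o),YAW,18); ctrl.movel(p,q,max_speed=v); st(o)
p,q=tool(np.r_[MAT,.061+.09],MATYAW)
try: ctrl.movel(p,q,max_speed=.12)
except ctrl.Unreachable as e: print("unreach",e); ctrl.movep(p,q)
st("mat"); ctrl.pause(.3); st("mat")
for c in ("scene","top"):
    im,d=vision.grab_frame(c); cv2.imwrite(f"pics/{c}3.png",im); np.save(f"pics/{c}3.npy",d)
```

```text
(-0.015, 0.04) 9.85 [ 0.5082 -0.2636  0.1629] [ 0.2  0.1 -3.3] [-0.12  0.69  0.06] 0.031
(-0.047, 0.13) 11.19 [ 0.4767 -0.2692  0.2526] [-0.5  0.1 -3.2] [-0.14  0.66 -0.02] 0.031
(-0.06, 0.175) 11.81 [ 0.464  -0.2715  0.2979] [-0.1  0.9 -3.3] [-0.13  0.73  0.03] 0.0308
mat 16.12 [0.543  0.2125 0.2091] [-0.6 -0.2 -2.6] [0.02 0.11 0.03] 0.0311
mat 16.42 [0.543  0.2127 0.209 ] [ 0.   0.2 -3.7] [-0.06  0.11  0.02] 0.0308
```

View pics/scene3.png

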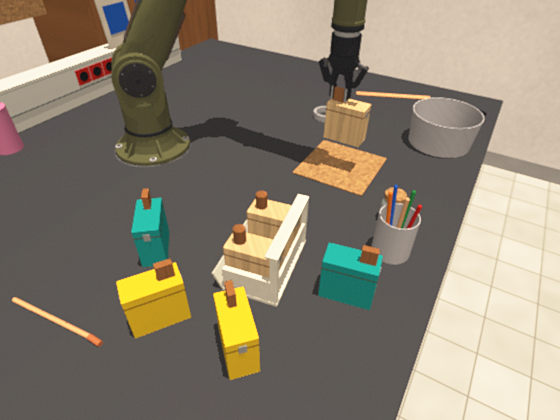

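The case hangs upright above the mat (scene 347,120) and both knob cases are still in the rack. Before lowering I check its tilt and position from depth.

Run:
```python
from h import *
for c in ("top","scene"):
    X=cloud(c,np.load(f"pics/{c}3.npy")); im=cv2.imread(f"pics/{c}3.png"); S=cv2.cvtColor(im,cv2.COLOR_BGR2HSV)[...,1]
    x,y,z=np.moveaxis(X,-1,0)
    m=(abs(x-.573)<.08)&(abs(y-.213)<.05)&(S>40)&(abs(z-.206)<.012)
    P=X[m]; 
    for _ in range(3):
        A=np.c_[P[:,:2]-P[:,:2].mean(0),np.ones(len(P))]; k=np.linalg.lstsq(A,P[:,2],rcond=None)[0]; r=abs(A@k-P[:,2]); P=P[r<max(.002,2*r.std())]
    print(c,len(P),"slope deg",np.degrees(k[:2]).round(2),"z",k[2].round(4),rect(P))
    f=(S>40)&(abs(x-.573)<.08)&(abs(y-.213)<.06)&(z>.09)&(z<.215); print(np.nanpercentile(X[f],[1,99],axis=0).round(4).tolist())
```

```text
top 502 slope deg [-0.51  0.98] z 0.2061 (array([574.6, 198.3]), array([112.9,  40. ]), 9.48)
[[0.5172, 0.1848, 0.0994], [0.6263, 0.2312, 0.2116]]
scene 288 slope deg [-1.01  2.35] z 0.2038 (array([576.2, 209.5]), array([110.1,  58. ]), 1.06)
[[0.5224, 0.1808, 0.0971], [0.6309, 0.2365, 0.2115]]
```

The tilt is about 1° or less and it is centred. I lower it until it touches.

Run:
```python
from h import *
def st(n): s=get_state(); print(n,round(s["time"],2),s["tcp_pos"].round(4),np.round(s["contact_force"],1),np.round(s["wrist_torque"],2),round(s["width"],4)); return s
def low(h,v):
    p,q=tool(np.r_[MAT,.061+h],MATYAW); ctrl.movel(p,q,max_speed=v)
low(.012,.06); ctrl.pause(.2); f0=st("near")["contact_force"][2]
for h in np.arange(.009,-.0061,-.001):
    low(h,.012); s=st(round(h,4))
    if s["contact_force"][2]-f0>2.5: break
ctrl.pause(.3); st("rest")
ctrl.ungrasp(); st("open")
low(h+.10,.08); s=st("up")
ctrl.pause(.3)
for c in ("scene","top"):
    im,d=vision.grab_frame(c); cv2.imwrite(f"pics/{c}4.png",im); np.save(f"pics/{c}4.npy",d)
X=cloud("top",d); x,y,z=np.moveaxis(X,-1,0); S=cv2.cvtColor(im,cv2.COLOR_BGR2HSV)[...,1]
m=(abs(x-.573)<.08)&(abs(y-.213)<.06)&(S>40)&(abs(z-.116)<.006); print("top",rect(X[m]),np.median(X[m],0))
```

```text
near 18.17 [0.5431 0.2128 0.1313] [ 0.3  0.3 -3.9] [-0.06  0.13  0.01] 0.031
0.009 18.57 [0.5429 0.2127 0.1279] [ 0.2  0.2 -2.8] [-0.01  0.04 -0.06] 0.0305
0.008 18.82 [0.543  0.2127 0.1269] [ 0.7  0.5 -3.8] [-0.    0.11  0.02] 0.0307
0.007 19.07 [0.5429 0.2127 0.1259] [-0.  -0.1 -3.2] [0.02 0.06 0.  ] 0.0311
0.006 19.32 [0.543  0.2127 0.1249] [-0.3  0.6 -3.6] [ 0.04  0.07 -0.07] 0.0312
0.005 19.57 [0.5429 0.2127 0.1239] [-0.2 -0.3 -2.1] [-0.01  0.06  0.  ] 0.031
0.004 19.82 [0.543  0.2127 0.1229] [-0.7  0.7 -3.7] [-0.03  0.15 -0.02] 0.0305
0.003 20.07 [0.543  0.2127 0.1219] [ 0.8  0.6 -3.7] [-0.04  0.1  -0.07] 0.0308
0.002 20.32 [0.543  0.2127 0.1209] [ 0.6 -0.4 -2.4] [-0.01  0.1   0.01] 0.0311
0.001 20.57 [0.543  0.2127 0.1199] [ 0.3  0.9 -3.4] [0.02 0.03 0.02] 0.0312
0.0 20.82 [0.5431 0.2127 0.1192] [-1.1 -0.4 -1.2] [ 0.05  0.19 -0.01] 0.0309
rest 21.12 [0.5431 0.2127 0.1191] [-1.  -0.9  0.2] [-0.01  0.22  0.04] 0.0309
open 21.69 [0.543  0.2127 0.119 ] [-0.2 -0.9  0.3] [ 0.01  0.01 -0.01] 0.0855
up 23.09 [0.5427 0.2127 0.2184] [-0.  -1.3 -0.6] [-0.07 -0.01 -0.01] 0.0853
top (array([572.5, 213.7]), array([110.9,  57.4]), 0.91) [0.57744432 0.20936353 0.11637165]
```

View pics/scene4.png

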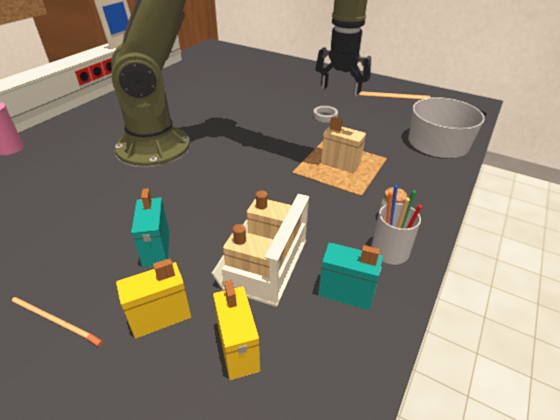

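View pics/top4.png

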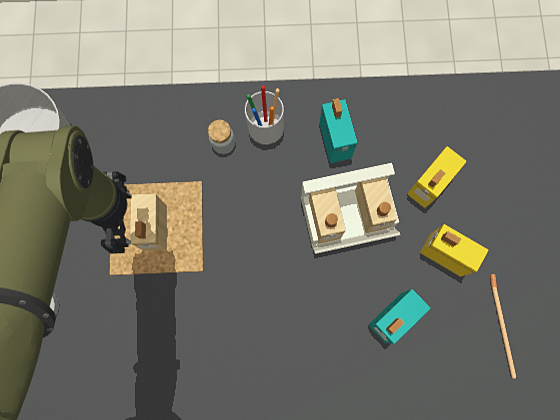

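The case stands upright in the middle of the mat (top 147,222). Both knob cases are in place (top 328,215 and 380,205), and the gripper is clear. I hand the job in.

```bash
python3 -c "
from h import *
ticket.close_job(); print(get_state()['time'])"
```

```text
the job is handed in; nothing more can be done
the job is handed in; nothing more can be done
```

The bar-grip case now stands upright in the middle of the cork mat, and I handed the job in at about 24 s of the 51 s allowed. I gripped the bar front-to-back to stay clear of the knobs and tipped the case 18° over the front. I then lifted it out along the slope and lowered it until it touched the mat before letting go.

**Last checks:**
- **Position:** the depth image puts the case's top centre at (572.5, 213.7) mm, against a mat centre of (573, 213) mm. The top is 0.116 m high, as it should be for a case standing flat, and turned within about 0.5° of the mat.
- **Other cases:** by eye in the pictures, both knob cases still stand in their places; I did not measure them again. The turquoise and yellow cases look untouched.
- **Forces:** the wrist readings I took between moves stayed below about 5 N.
- **Small disagreements:** the scene camera read a few millimetres and up to about 2° off the top camera, so I relied on the top camera. No check failed.

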